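# Open the sample cool box and hang the tube rack inside

### The job

Put the microtube rack away in the blue cool box: swing the box's carrying handle all the way forward, down onto its front stops, then lift the white lid open until it leans back on its stop, and only then hang the orange saddle rack astride the steel rail inside the box, one row of tubes on either side, keeping the rack upright on the way. Leave the lid open, the handle down and the rack hanging by itself, and do not shove or tip the spray bottle, the sample jar or the pink cup.

Things in the scene. Friction and masses are not known exactly. Their poses are not given: they have to be found in the camera images.
- cool_box: Blue cool box, white lid and handle, fixed to the counter; the shell is 170 (x) x 230 (y) x 125 mm tall with 10 mm walls; a grey cold plate covers its floor up to z = 23 mm. Origin: centre of its underside; x points from its front (lip side, facing the left of the counter) to its hinged rear, y to its left, z up. A 12 mm steel rail runs along y through the middle of the inside, 85 mm up.
- rail_mid (a point): Middle of the steel rail (12 mm diameter, 210 mm long) inside the cool box, on the rail's axis, 85 mm above the counter; axes as the box's. The rail is free over +-100 mm in y; the inside is 150 mm deep in x, 75 mm to either side of the rail.
- lid_hinge (a point): Middle of the lid's hinge axis, at the top rear edge of the box: 86 mm behind the box's origin and 126 mm up; axes as the box's; the hinge axis is y.
- box_lid (a joint): White lid's angle: 0 shut (level), growing as its front rises, 1.78 leaning back open on its stop (inside the hinge). The lid (172 x 234 x 18 mm, 0.25 kg) falls shut below about 1.45 and falls open onto the stop above that. While the carrying handle stands upright its bar stops the lid part-way, at about 1.1.
- lid_lip (a point): Middle of the front edge of the lid's lip: a white tongue 100 mm wide (y) and 10 mm thick that sticks out 21 mm ahead of the box's front face, its underside 128 mm above the counter when shut and free to be hooked from below. The point is 192 mm from the hinge axis, 5 mm above the lip's underside; its axes turn with the lid.
- box_handle (a joint): Angle of the white bail handle about its pivots (on the box's y axis, 95 mm up): 0 upright over the lid, positive tipping forward (towards the box's -x), 2.0 down on the front stops, -0.6 leaning back as far as it goes. Its hinge has friction: it stays where it is left near upright and falls forward by itself beyond about 0.6.
- handle_grip (a point): Middle of the handle's black rubber grip, a cylinder of 20 mm diameter and 110 mm length along the box's y, 135 mm from the pivot axis; the rest of the bar is 11 mm thick, and the arms run down both sides of the box, 127 mm from its middle. The bar clears the closed lid and its lip by 10 mm as it swings over them.
- saddle_rack: Loose orange saddle rack with six capped microtubes (0.2 to 0.4 kg), 75 (x) x 110 (y) x 92 mm tall. Origin: centre of its underside; y along the tube rows, z up. A slot 24 mm wide, open below and at both ends, runs along y; its roof, 60 mm above the origin, hangs on the rail (origin then 54 mm below the rail axis). Grip fin on top: 12 (x) x 60 (y) mm, 64 to 92 mm up. Either way round is right.
- spray_bottle: Bystander: amber trigger sprayer, 90 x 106 x 188 mm, loose, standing on the counter; origin at its underside.
- sample_jar: Bystander: tall translucent jar with a brown collar, 95 mm diameter, 196 mm tall, loose, standing close behind the box's hinge side, just clear of where the open lid leans; origin at its underside.
- beaker_cup: Bystander: pink cup, 81 mm diameter, 112 mm tall, loose, standing beyond the box, by the dish rack; origin at its underside.

How it is judged (in metres and radians):
On the way, in this order (a step that is already met when the one before it is completed fails the run):
1. the handle lies forward on its front stops (joint box_handle above 1.85) while the lid is still shut (value of joint box_handle above 1.85 rad and value of joint box_lid below 0.3 rad), for 0.2 s.
2. the lid rests open on its stop (joint box_lid above 1.70), the rack not yet in the box (value of joint box_lid above 1.7 rad and horizontal distance between saddle_rack and rail_mid above 0.12 m), for 0.2 s.
At the end, for the whole second after the job is handed in: The rack hangs at rest astride the rail: origin 45 to 59 mm below the rail's axis, within 10 mm of it in x and 45 mm of its middle in y, rows within 0.17 rad of the rail, tilt under 0.2 rad; lid open on its stop (above 1.70), handle down on its stops (above 1.85) (z of saddle_rack in the frame of rail_mid between -0.059 and -0.045 m and x of saddle_rack in the frame of rail_mid between -0.01 and 0.01 m and y of saddle_rack in the frame of rail_mid between -0.045 and 0.045 m and angle between saddle_rack's own z axis and vertical below 0.2 rad and angle between the y axis of saddle_rack and the y axis of cool_box, either way round below 0.17 rad and value of joint box_lid above 1.7 rad and value of joint box_handle above 1.85 rad and linear speed of saddle_rack below 0.03 m/s and contact force between saddle_rack and cool_box above 0.5 N); the robot touches nothing.
It fails at once if the spray bottle is shoved more than 3 cm or tipped (distance of spray_bottle from where it was at the start of the episode above 0.03 m or angle between spray_bottle's own z axis and vertical above 0.35 rad).
It fails at once if the sample jar is shoved more than 3 cm or tipped (distance of sample_jar from where it was at the start of the episode above 0.03 m or angle between sample_jar's own z axis and vertical above 0.35 rad).
It fails at once if the pink cup is shoved more than 3 cm or tipped (distance of beaker_cup from where it was at the start of the episode above 0.03 m or angle between beaker_cup's own z axis and vertical above 0.35 rad).
It fails at once if the rack is tipped more than 0.6 rad (angle between saddle_rack's own z axis and vertical above 0.6 rad).
It also fails if it takes over 72 s, if anything falls off the work surface, if the arm or the gripper's body presses on something with over 40 N, if the wrist force passes 120 N, or if a joint passes its speed limit or range.

### The arm

A 6-joint arm with a two-finger parallel gripper is mounted at the origin on a cart in front of the work surface, level with it; the furniture and walls round the work are solid. World frame = base frame: x ahead of the robot, y to its left, z up, the work surface at z = 0. Lengths are in m, angles in degrees, forces in N, time in s.
With the tool pointing down it reaches from about 0.4 to 0.825 m from the base axis. Payload 7 kg.
Tool frame: the origin (TCP) lies midway between the tips of the shut fingers; the grasp point (between the pads) lies 19 mm behind it; z points along the fingers, y is the line along which they close (so a half turn about z gives the same grasp; the last joint's range is limited). The gripper opens to 88 mm and grips with 3 to 60 N. Pads are 19 mm wide; open, the fingers measure 130 mm over their backs; the gripper's body (78 mm by 193 mm) begins 47 mm behind the grasp point.
Start: joints at [-60.556, 20.546, 0.682, 0, -70.136, -16.507], TCP at [0.151, -0.658, 0.227] pointing down, gripper open.
Joint ranges: [-176.03, 176.03], [-82.01, 121.73], [-58.28, 71.71], [-173.87, 95.51], [-174.79, -0.11], [-173.66, 173.66]. Speed limits (degrees/s): [136.94, 136.94, 172.46, 180, 180, 180].

### API

Orientations are given as [roll, pitch, yaw] about the fixed x, y, z axes, in that order (R = Rz(yaw) Ry(pitch) Rx(roll)).
In Python, from plant import r gives the robot as it stands.
- The arm moves only by the tool carry_out, never from a script. Its argument "deltas" is a list of rows, each a list of 3 entries, a list of its own where there are three numbers: the opening, from 0 (shut) to 1 (fully open), then the shift along the tool's x, y, z in mm, then the turn, a rotation vector about the tool's x, y, z in rad. In form: [[gripper, [tx, ty, tz], [rx, ry, rz]], ...]. A call has 1 to 12 rows; each row is the pose to reach, as a shift and turn from the pose commanded when the call began, along the tool's axes at that moment; what a row does not reach only later rows make up. A row lasts 1/10 s, in which the tool goes at most 50 mm and 8.59 degrees, less where a joint would pass 70% of its speed; a pose out of reach is approached as far as the arm can. A call with a gripper value outside its range is refused whole. The fingers move at their own pace and stop on an object; "squeeze" is the grip in N (left out, the last holds). Time passes only in rows, so rows that repeat a pose let the fingers close. It gives the time, the measured TCP pose, the force, the opening and the grip force at its end, in the units of the state.
- r.get_state(): the state, without advancing time (a new reading comes with each control period).
- r.capture(name): name is "scene" or "top" or "wrist"; returns (picture, depth): 420x560x3 uint8, red, green, blue; 420x560 float32, m along the optical axis (not along the pixel's ray), 0 where there is no reading.
- r.get_calibration(name): a dict with "fov_y" (degrees; the focal length in pixels is half the picture's height over the tangent of half this angle, whatever the lens; pixels are square), "cx", "cy" (the principal point, pixels), "view" (4x4, takes a point from world to camera coordinates). Camera axes: x right, y down, z forward; pixel columns grow to the right and rows downward; lengths in m; the calibration is good to about 2 mm. A picture is of the moment at which its call begins: read the wrist's pose just before it. get_calibration takes no time and is no camera call; for the wrist camera it gives the pose at the moment of the call.
- r.close_job(): hands the job in; it is judged then, once.
The state is a dict: "time_s": time; "joints": joint angles; "qd": joint speeds; "joint_torque": joint torques, N m; "tcp_pos": TCP position; "eef_rot": TCP orientation; "contact_force": force on the tool from outside, world axes, zero at the start; "moment": the same for the moment, N m; "gripper_width": finger opening in m; "gripper_force": force on a finger pad.
Only numpy, scipy, OpenCV 4.12 (cv2) and the standard library are available. Lean on these libraries where they do the work, as an engineer would, in place of code of your own. Each camera call takes 0.05 s, during which the arm holds its last target. There are 200 camera calls.

## Working session

There is one attempt and no reset: what is moved stays moved. The work goes in short steps, Python scripts to look and compute and a tool call to move; the robot and the scene stay as the last step left them, time stands still between calls to the robot, and variables do not carry over. Pictures are saved under pics/ and viewed, at most 10 in all, crops included, and the job is handed in when it is done.

Besides the shell and the picture viewer there is one more tool, called after "Call:" as name(argument=value, ...), one argument or row to a line, values as JSON. carry_out: Moves the arm, as the interface text tells. Its arguments: {"type":"object","properties":{"deltas":{"type":"array"},"squeeze":{"type":"number"}},"required":["deltas"]}

```bash
mkdir -p pics; ls
cat > h.py <<'E'
import numpy as np, cv2
from plant import r
from scipy.spatial.transform import Rotation as R
def cam(name):
    c=r.get_calibration(name); return c,420/2/np.tan(np.radians(c["fov_y"])/2)
def cloud(name):
    c,f=cam(name); im,d=r.capture(name)
    v,u=np.mgrid[:420,:560]
    P=np.stack([(u-c["cx"])/f*d,(v-c["cy"])/f*d,d],-1)
    T=np.linalg.inv(np.array(c["view"])); W=P@T[:3,:3].T+T[:3,3]; W[d==0]=np.nan
    return im,d,W
def save(n,im): cv2.imwrite("pics/"+n,im[...,::-1])
E
python3 - <<'E'
from h import *
for n in("scene","top"):
    im,d,W=cloud(n); save(n+"0.png",im); np.savez(n+"0.npz",im=im,d=d,W=W); c,f=cam(n); print(n,c,f,(d>0).mean())
s=r.get_state(); print(s)
E
```

```text
pics
scene {'fov_y': 43.832464293377, 'cx': 283.7143109577825, 'cy': 204.9094104251526, 'view': array([[-0.37260294, -0.92796302, -0.00718876,  0.22814531],
       [-0.37966744,  0.15950645, -0.91126853,  0.36493147],
       [ 0.84677015, -0.33681199, -0.41174992,  1.30043904],
       [ 0.        ,  0.        ,  0.        ,  1.        ]])} 521.9640652514968 0.9922321428571429
top {'fov_y': 42.665407568326685, 'cx': 267.2873606651095, 'cy': 202.25293048837366, 'view': array([[-0.35658874, -0.93425852,  0.00234085,  0.20775615],
       [-0.83855883,  0.31895531, -0.44168609,  0.54751152],
       [ 0.41190237, -0.15946323, -0.8971666 ,  1.73771371],
       [ 0.        ,  0.        ,  0.        ,  1.        ]])} 537.7150682145417 0.9961011904761905
{'time_s': 0.1, 'joints': array([-6.05568751e+01,  2.05849030e+01,  6.39699057e-01, -1.71834481e-02,
       -7.01357520e+01, -1.65088156e+01]), 'qd': array([-0.03275463, -0.07836613,  0.13752684,  0.09316811,  0.00313099,
       -0.02146525]), 'joint_torque': array([-2.96135586e-03, -5.84165668e+01,  2.93752956e+01,  7.01543793e+00,
        1.02065282e-02, -5.99371629e-05]), 'tcp_pos': array([ 0.15098527, -0.65745466,  0.22575066]), 'eef_rot': array([ 1.79917791e+02, -7.51799677e-03, -1.67071536e+02]), 'contact_force': array([-0.22389072,  0.58907059, -0.68562452]), 'moment': array([ 0.01868931,  0.01213787, -0.00390374]), 'gripper_force': 0.0, 'gripper_width': 0.08770941105094318}
```

Run:
```python
import cv2,numpy as np
a=cv2.imread("pics/scene0.png");b=cv2.imread("pics/top0.png")
print(a.shape)
```

```text
(420, 560, 3)
```

View pics/scene0.png

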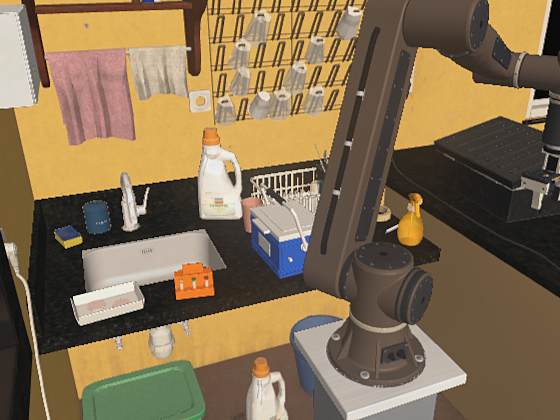

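View pics/top0.png

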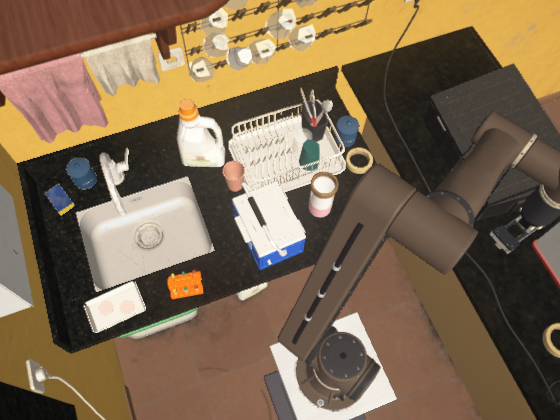

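The scene image shows the blue box at (285,235), the orange rack at (194,282), and the spray bottle at (411,222). In the top image the lid is at (270,225) with the black grip at (256,208), the rack is at (185,285), the jar at (322,195) and the cup at (233,177).

Run:
```python
from h import *
for n in("top","scene"):
    z=np.load(n+"0.npz"); im,W=z["im"],z["W"]; hsv=cv2.cvtColor(im,cv2.COLOR_RGB2HSV); H,S,V=[hsv[...,i].astype(int) for i in range(3)]
    X,Y,Z=W[...,0],W[...,1],W[...,2]
    reach=(np.hypot(X,Y)<1.1)&(X>0.2)
    def rect(m,t):
        p=W[m]; 
        if len(p)<10: print(t,len(p));return
        (c,sz,a)=cv2.minAreaRect(p[:,:2].astype(np.float32)*1000)
        print(n,t,len(p),"c",np.round(c),"sz",np.round(sz),"a",round(a,1),"z",np.round(np.percentile(p[:,2],[2,50,98]),3),"med",np.round(np.median(p[:,:2],0),3))
    bx=reach&(X>0.35)&(Y>-0.25)&(Y<0.25)
    blue=(H>100)&(H<130)&(S>120)&bx&(V>60); 
    rect(blue,"blue")
    white=(S<60)&(V>130)&bx
    rect(white&(abs(Z-0.141)<0.012),"lid")
    rect(white&(Z>0.165)&(Z<0.27),"handle")
    blk=(V<60)&bx&(Z>0.17)&(Z<0.27); rect(blk,"grip")
    org=(H>3)&(H<18)&(S>170)&(V>120)&(X>0.2)&(X<0.8)&(Y>-0.1)&(Y<0.7)&(Z<0.12)&(Z>0.01)
    rect(org,"rack"); rect(org&(Z>0.085),"rack fin"); rect(org&(Z>0.05)&(Z<.07),"rack mid")
    for t,(c,rw) in {"jar":((322,190),0) ,"cup":((233,177),0)}.items():
        if n=="top":
            q=W[rw-20+0:1] if 0 else W[c[1]-20:c[1]+25,c[0]-15:c[0]+15].reshape(-1,3); q=q[q[:,2]>0.06]; print(t,np.round(np.nanmin(q,0),3),np.round(np.nanmax(q,0),3))
    if n=="scene":
        q=W[195:245,398:424].reshape(-1,3);q=q[q[:,2]>0.02]; print("spray",np.round(np.nanpercentile(q,[5,50,95],axis=0),3))
    hist=[(round(a,3),int(((Z>a)&(Z<a+.005)&white).sum())) for a in np.arange(.12,.26,.005)]; print(hist)
z=np.load("top0.npz");save("topcrop.png",cv2.resize(z["im"][140:310,150:350],(800,680))[:600])
```

```text
top blue 577 c [508.  75.] sz [320. 154.] a 34.5 z [-0.     0.06   0.123] med [0.411 0.037]
top lid 3635 c [664. -30.] sz [535. 469.] a 3.8 z [0.131 0.144 0.152] med [0.535 0.015]
top handle 1161 c [707. -16.] sz [573. 327.] a 17.9 z [0.166 0.215 0.266] med [0.879 0.121]
grip 0
top rack 658 c [441. 354.] sz [111.  80.] a 79.8 z [0.014 0.051 0.093] med [0.43  0.354]
top rack fin 66 c [441. 354.] sz [59. 13.] a 79.6 z [0.086 0.09  0.097] med [0.441 0.352]
top rack mid 226 c [440. 355.] sz [110.  54.] a 80.1 z [0.051 0.062 0.069] med [0.435 0.352]
jar [ 0.505 -0.25   0.06 ] [ 0.675 -0.147  0.204]
cup [0.589 0.015 0.06 ] [0.858 0.111 0.232]
[(np.float64(0.12), 143), (np.float64(0.125), 195), (np.float64(0.13), 338), (np.float64(0.135), 578), (np.float64(0.14), 1200), (np.float64(0.145), 1169), (np.float64(0.15), 412), (np.float64(0.155), 104), (np.float64(0.16), 162), (np.float64(0.165), 145), (np.float64(0.17), 58), (np.float64(0.175), 39), (np.float64(0.18), 47), (np.float64(0.185), 42), (np.float64(0.19), 44), (np.float64(0.195), 46), (np.float64(0.2), 57), (np.float64(0.205), 54), (n
[... 1006 characters left out ...]
), 106), (np.float64(0.125), 129), (np.float64(0.13), 233), (np.float64(0.135), 314), (np.float64(0.14), 340), (np.float64(0.145), 1074), (np.float64(0.15), 260), (np.float64(0.155), 59), (np.float64(0.16), 58), (np.float64(0.165), 60), (np.float64(0.17), 49), (np.float64(0.175), 67), (np.float64(0.18), 51), (np.float64(0.185), 49), (np.float64(0.19), 64), (np.float64(0.195), 55), (np.float64(0.2), 53), (np.float64(0.205), 60), (np.float64(0.21), 54), (np.float64(0.215), 59), (np.float64(0.22), 60), (np.float64(0.225), 80), (np.float64(0.23), 73), (np.float64(0.235), 51), (np.float64(0.24), 39), (np.float64(0.245), 48), (np.float64(0.25), 49), (np.float64(0.255), 38), (np.float64(0.26), 37)]
```

View pics/topcrop.png

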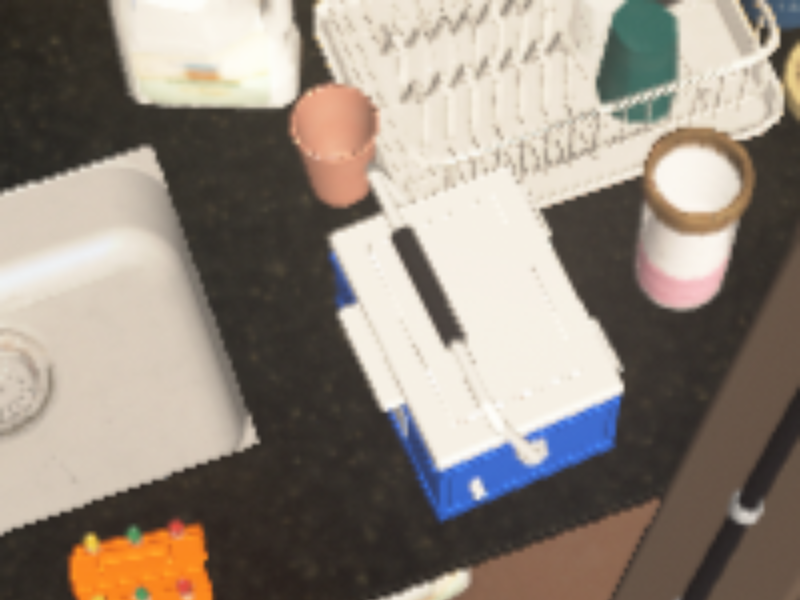

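The crop confirms that the handle stands near upright. The grip runs from (400,235) to (455,340) in the crop, with the lip at (370,355) on the left side. The pink cup is just off the box's far end.

```bash
cat >> h.py <<'E'
def box():
    b=np.load("box.npy"); return b   # x,y,yaw(rad)
def b2w(p):
    b=box(); return R.from_euler("z",b[2]).apply(p)+[b[0],b[1],0]
def w2b(p):
    b=box(); return R.from_euler("z",-b[2]).apply(np.asarray(p)-[b[0],b[1],0])
def pose():
    s=r.get_state(); return s["tcp_pos"],R.from_euler("xyz",s["eef_rot"],degrees=True),s
def delta(p,Rt):
    q,Q,_=pose(); print("shift mm",np.round(Q.inv().apply(np.asarray(p)-q)*1000,1),"rot",np.round((Q.inv()*Rt).as_rotvec(),3))
E
python3 - <<'E'
from h import *
z=np.load("top0.npz"); im,W=z["im"],z["W"]; hsv=cv2.cvtColor(im,cv2.COLOR_RGB2HSV); H,S,V=[hsv[...,i].astype(int) for i in range(3)]
m=((S<70)&(V>120)&(abs(W[...,2]-.144)<.006)).astype(np.uint8); m[:, :200]=0
n,l,st,c=cv2.connectedComponentsWithStats(m)
print(st[1:][st[1:,4]>100]); k=l[225,275]; print("k",k)
m=cv2.morphologyEx((l==k).astype(np.uint8),cv2.MORPH_CLOSE,np.ones((9,9))); m=cv2.morphologyEx(m,cv2.MORPH_OPEN,np.ones((5,5)))
cs=max(cv2.findContours(m,0,2)[0],key=cv2.contourArea)[:,0]
c,f=cam("top"); T=np.linalg.inv(c["view"])
def ray(u,v,h,c=c,f=f,T=T):
    d=T[:3,:3]@np.array([(u-c["cx"])/f,(v-c["cy"])/f,1]); o=T[:3,3]; return o+d*(h-o[2])/d[2]
pts=np.array([ray(u,v,.144) for u,v in cs])[:,:2].astype(np.float32)
print("lid",cv2.minAreaRect(pts*1000)); print("corners",np.round(cv2.boxPoints(cv2.minAreaRect(pts*1000))))
for a,b in [(505,170),(330,238),(443,468),(623,385)]: print("corner",np.round(ray(150+a/4,140+b/4,.144)*1000))
for a,b in [(395,235),(462,340)]: print("grip end",np.round(ray(150+a/4,140+b/4,.225)*1000))
g=(V<70)&(np.arange(420)[:,None]>190)&(np.arange(420)[:,None]<232)&(np.arange(560)[None]>240)&(np.arange(560)[None]<272)&(W[...,2]>.15)
p=W[g]; print("grip",len(p),np.round(p.mean(0)*1000),np.round(np.percentile(p,[5,95],axis=0)*1000))
# cup, jar rims
for t,(h0,u0,u1,v0,v1,rim) in {"cup":(0,218,250,155,195,.112),"jar":(0,305,342,165,220,.196)}.items():
    q=W[v0:v1,u0:u1].reshape(-1,3); q=q[abs(q[:,2]-rim)<.012]; print(t,len(q),np.round(cv2.minEnclosingCircle(q[:,:2].astype(np.float32)*1000),0) if 0 else cv2.minEnclosingCircle(q[:,:2].astype(np.float32)*1000))
z=np.load("scene0.npz"); im,W=z["im"],z["W"]; hsv=cv2.cvtColor(im,cv2.COLOR_RGB2HSV)
g=(hsv[...,2]<60)&(np.hypot(W[...,0]-.5,W[...,1]-.06)<.12)&(W[...,2]>.19)&(W[...,2]<.26); print("sgrip",np.round(np.percentile(W[g],[5,50,95],axis=0)*1000))
E
```

```text
[[ 249  181   57   67 1544]
 [ 232  194   45   62  864]]
k 74
lid ((530.25390625, -12.726295471191406), (247.17904663085938, 106.4074478149414), 3.536463737487793)
corners [[404.  33.]
 [410. -73.]
 [657. -58.]
 [650.  48.]]
corner [639. -55. 144.]
corner [630. 110. 144.]
corner [399.  93. 144.]
corner [414. -73. 144.]
grip end [574.  69. 225.]
grip end [467.  51. 225.]
grip 1 [559.  70. 223.] [[559.  70. 223.]
 [559.  70. 223.]]
cup 99 ((756.4675903320312, 63.0001220703125), 43.08896255493164)
jar 239 ((552.3816528320312, -196.2297821044922), 49.219200134277344)
sgrip [[466.  56. 221.]
 [503.  67. 227.]
 [571.  73. 235.]]
```

Run:
```python
from h import *
np.save("box.npy",[.5205,.0185,np.radians(-85.8)])
D=R.from_euler("xyz",[180,0,-85.8],degrees=True)
q,Q,_=pose()
for p in [(0,0,.30),(.0,0,.182),(-.115,0,.182),(-.115,0,.3)]: print(np.round(b2w(p),3)); delta(b2w(p),D)
print(w2b([.756,.063,0]),w2b([.552,-.196,0]),w2b([.439,.355,0]),w2b([.43,-.4,0]))
```

```text
[0.52  0.018 0.3  ]
shift mm [-511.4  576.3  -73.5] rot [ 1.000e-03  1.000e-03 -1.418e+00]
[0.52  0.018 0.182]
shift mm [-511.4  576.1   44.5] rot [ 1.000e-03  1.000e-03 -1.418e+00]
[0.512 0.133 0.182]
shift mm [-528.8  689.8   44.7] rot [ 1.000e-03  1.000e-03 -1.418e+00]
[0.512 0.133 0.3  ]
shift mm [-528.8  689.9  -73.3] rot [ 1.000e-03  1.000e-03 -1.418e+00]
[-0.0271329   0.23812666  0.        ] [0.21623096 0.01570581 0.        ] [-0.34156523 -0.05663648  0.        ] [ 0.41074805 -0.12090715  0.        ]
```

Call:
carry_out(
  deltas=[
    [0,[0,0,-50],[0,0,0]],
    [0,[-30,34,-85],[0,0,-0.1]],
    [0,[-65,73,-85],[0,0,-0.2]],
    [0,[-98,110,-85],[0,0,-0.3]],
    [0,[-131,147,-85],[0,0,-0.42]],
    [0,[-164,184,-85],[0,0,-0.54]],
    [0,[-197,221,-85],[0,0,-0.66]],
    [0,[-230,258,-85],[0,0,-0.78]],
    [0,[-263,295,-85],[0,0,-0.9]],
    [0,[-296,332,-85],[0,0,-1.02]],
    [0,[-329,369,-85],[0,0,-1.14]],
    [0,[-362,406,-85],[0,0,-1.26]],
  ],
)

```text
time_s: 1.3
tcp_pos: [0.4111, -0.183, 0.3117]
eef_rot: [-180.0, 0.0, -94.6]
contact_force: [0.6, -0.7, -0.1]
gripper_width: 0.0015
gripper_force: 0.0
```

Run:
```python
from h import *
D=R.from_euler("xyz",[180,0,-85.8],degrees=True)
s=pose()[2]; print(s["tcp_pos"],s["eef_rot"],s["joints"],s["time_s"])
for p in [(0,0,.30),(.0,0,.182)]: delta(b2w(p),D)
```

```text
[ 0.41109199 -0.18302729  0.31167582] [-1.79969722e+02  1.29625494e-02 -9.45801232e+01] [ 1.21951680e+00 -4.16416902e+00 -1.77705587e+01 -1.01219665e-02
 -7.63621775e+01 -5.79725957e+00] 1.3
shift mm [-209.6  -93.    11.8] rot [-0.001  0.    -0.153]
shift mm [-209.6  -92.9  129.8] rot [-0.001  0.    -0.153]
```

Call:
carry_out(
  deltas=[
    [0,[-42,-19,0],[0,0,-0.08]],
    [0,[-84,-37,0],[0,0,-0.153]],
    [0,[-126,-56,0],[0,0,-0.153]],
    [0,[-168,-75,0],[0,0,-0.153]],
    [0,[-210,-93,10],[0,0,-0.153]],
    [0,[-210,-93,50],[0,0,-0.153]],
    [0,[-210,-93,90],[0,0,-0.153]],
    [0,[-210,-93,129],[0,0,-0.153]],
    [0,[-210,-93,129],[0,0,-0.153]],
  ],
)

```text
time_s: 2.2
tcp_pos: [0.5177, 0.0155, 0.1775]
eef_rot: [179.4, -0.1, -86.1]
contact_force: [0.2, -1.1, 0.3]
gripper_width: 0.0003
gripper_force: 0.0
```

Call:
carry_out(
  deltas=[
    [0,[-12,0,0],[0,0,0]],
    [0,[-24,0,0],[0,0,0]],
    [0,[-36,0,0],[0,0,0]],
    [0,[-48,0,0],[0,0,0]],
    [0,[-60,0,0],[0,0,0]],
    [0,[-72,0,0],[0,0,0]],
    [0,[-84,0,0],[0,0,0]],
    [0,[-96,0,0],[0,0,0]],
    [0,[-108,0,0],[0,0,0]],
    [0,[-108,0,0],[0,0,0]],
    [0,[-108,0,0],[0,0,0]],
  ],
)

```text
time_s: 3.3
tcp_pos: [0.5139, 0.1244, 0.1824]
eef_rot: [180.0, -0.0, -86.1]
contact_force: [-0.0, 0.2, -0.0]
gripper_width: 0.0004
gripper_force: 0.0
```

Run:
```python
from h import *
s=pose()[2]; print(s["tcp_pos"],w2b(s["tcp_pos"]),s["joints"],s["time_s"],s["contact_force"])
im,d,W=cloud("scene"); save("s1.png",im[120:340,150:450]); im,d,W=cloud("top");np.savez("top1.npz",im=im,W=W)
```

```text
[0.51388361 0.12438337 0.18242046] [-0.10608359  0.00115608  0.18242046] [ 3.48774663e+01  8.79493442e+00 -2.13578317e+01  1.64281150e-03
 -5.98704041e+01 -3.09408121e+01] 3.3 [-0.03290097  0.20200259 -0.04960677]
```

View pics/s1.png

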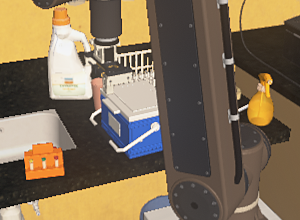

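The handle is down: its bar and arm are now at the box front, around (130,145) in the crop. Next I tilt the tool for the lip hook.

Call:
carry_out(
  deltas=[
    [0,[-25,0,-20],[0,0.1,0]],
    [0,[-50,0,-20],[0,0.2,0]],
    [0,[-60,0,-20],[0,0.3,0]],
    [0,[-60,0,-10],[0,0.4,0]],
    [0,[-60,0,0],[0,0.5,0]],
    [0,[-60,0,10],[0,0.6,0]],
    [0,[-60,0,20],[0,0.7,0]],
    [0,[-60,0,20],[0,0.8,0]],
    [0,[-60,0,20],[0,0.9,0]],
    [0,[-60,0,20],[0,1.0,0]],
    [0,[-60,0,20],[0,1.047,0]],
    [0,[-60,0,20],[0,1.047,0]],
  ],
)

```text
time_s: 4.6
tcp_pos: [0.5097, 0.1837, 0.161]
eef_rot: [179.7, -60.2, -85.9]
contact_force: [-0.2, 0.5, -0.3]
gripper_width: 0.0004
gripper_force: 0.0
```

```bash
cat >> h.py <<'E'
def tool(e):  # tool z e deg below horizontal toward box +x, y=-box y
    b=box(); return R.from_euler("z",b[2])*R.from_euler("x",np.pi)*R.from_euler("y",np.radians(90-e))
E
python3 - <<'E'
from h import *
s=pose()[2]; print(s["tcp_pos"],w2b(s["tcp_pos"]),s["eef_rot"],s["joints"],s["time_s"],s["contact_force"])
print(tool(30).as_euler("xyz",degrees=True), tool(30).apply([0,0,1]))
for p in [(-.14,0,.10),(-.095,0,.10)]: delta(b2w(p),tool(30))
im,d,W=cloud("wrist"); save("w1.png",im)
im,d,W=cloud("top");
c,f=cam("top")
# handle evidence: points white in front of box
B=w2b(W.reshape(-1,3)).reshape(W.shape)
hsv=cv2.cvtColor(im,cv2.COLOR_RGB2HSV); m=(hsv[...,2]<70)&(abs(B[...,0]+.123)<.03)&(abs(B[...,1])<.06)&(B[...,2]>.02)&(B[...,2]<.07); print("grip down px",m.sum(),np.nanmedian(B[m],0) if m.any() else "")
E
```

```text
[0.50967404 0.18367424 0.16099996] [-0.16552353  0.00130017  0.16099996] [179.72672792 -60.16009826 -85.86077658] [ 60.08771586  36.02324451 -20.59317144  28.8047745  -88.93655525
 -72.04642775] 4.6 [-0.15527742  0.4576042  -0.33447229]
[180.  -60.  -85.8] [ 0.06342614 -0.86369967 -0.5       ]
shift mm [-40.2   1.   52.5] rot [ 0.006 -0.003 -0.001]
shift mm [-17.8   0.8  91.5] rot [ 0.006 -0.003 -0.001]
grip down px 146 [-0.12445211  0.00281501  0.0454868 ]
```

View pics/w1.png

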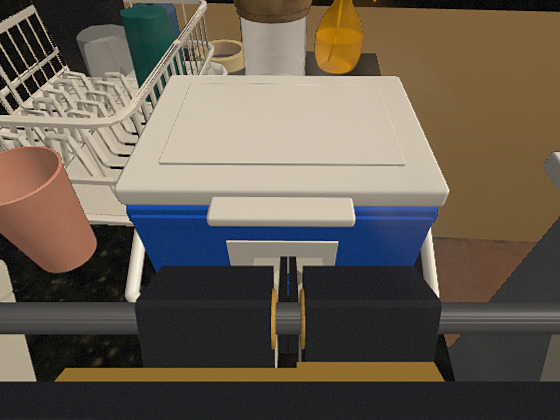

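The wrist view shows the handle arms lying at the front, at (135,280) and (433,280). The lip is centred at (282,212), and the jar and spray bottle are standing undisturbed. I'll refine the lip and box pose from this view's depth and plan the lift arc.

Run:
```python
from h import *
im,d,W=cloud("wrist"); B=w2b(W.reshape(-1,3)).reshape(W.shape)
q=B[205:218,220:345].reshape(-1,3); print("lip",np.round(np.nanpercentile(q,[2,50,98],axis=0)*1000))
print("lip row col282",np.round(B[196:228:3,282]*1000))
q=B[90:150,200:380].reshape(-1,3); print("lid z",np.round(np.nanpercentile(q,[2,50,98],axis=0)*1000))
q=B[245:262,240:275].reshape(-1,3); print("front",np.round(np.nanmedian(q,0)*1000)); 
for row in (225,): print(np.round(B[row,[150,200,400,425]]*1000))
print("lid L/R edges row180", np.round(B[180,118:140:4]*1000), np.round(B[180,428:450:4]*1000))
q0,Q,_=pose()
print("TCPbox",w2b(q0))
Q0=tool(30); P0=np.array([-.095,0,.10])
for th in range(0,100,8):
    e=min(30+th,90); t=np.radians(th); er=np.radians(e); s=.014+.012*min(th/30,1)
    C=np.array([.086-.192*np.cos(t),0,.128+.192*np.sin(t)]); dd=np.array([np.cos(er),0,-np.sin(er)]); n=np.array([np.sin(er),0,np.cos(er)])
    P=C-.0105*n+s*dd
    print(th,e,np.round(P*1000),"shift from P0",np.round(Q0.inv().apply(b2w(P)-b2w(P0))*1000),"ry",round(-np.radians(e-30),3))
```

```text
lip [[-105.  -35.  136.]
 [-100.    5.  137.]
 [ -94.   46.  138.]]
lip row col282 [[ -87.    6.  139.]
 [ -89.    6.  138.]
 [ -91.    6.  137.]
 [ -94.    6.  137.]
 [ -97.    5.  137.]
 [ -99.    6.  136.]
 [-102.    5.  137.]
 [-105.    5.  137.]
 [-107.    5.  136.]
 [-108.    5.  134.]
 [-107.    6.  131.]]
lid z [[-43. -74. 146.]
 [ -3.  -1. 147.]
 [ 45.  73. 148.]]
front [-87.  26.  77.]
[[ -88.  105.  110.]
 [ -88.   68.  110.]
 [ -90.  -83.  110.]
 [ -90. -101.  111.]]
lid L/R edges row180 [[ 11. 176.  67.]
 [-77. 118. 145.]
 [-76. 115. 145.]
 [-75. 113. 144.]
 [-75. 110. 144.]
 [-75. 107. 144.]] [[ -78.  -97.  145.]
 [ -78. -100.  145.]
 [ -78. -102.  145.]
 [ -77. -106.  144.]
 [ -76. -109.  143.]
 [ 671. -574. -529.]]
TCPbox [-0.16549775  0.00174008  0.16298183]
0 30 [-99.   0. 112.] shift from P0 [  8.   0. -10.] ry -0.0
8 38 [-97.   0. 136.] shift from P0 [ 30.  -0. -20.] ry -0.14
16 46 [-92.   0. 159.] shift from P0 [ 53.   0. -27.] ry -0.279
24 54 [-84.   0. 181.] shift from P0 [ 75.   0. -31.] ry -0.419
32 62 [-74.   0. 202.] shift from P0 [ 99.   0. -33.] ry -0.559
40 70 [-62.   0. 223.] shift from P0 [123.   0. -33.] ry -0.698
48 78 [-47.   0. 243.] shift from P0 [148.   0. -30.] ry -0.838
56 86 [-30.   0. 261.] shift from P0 [171.   0. -24.] ry -0.977
64 90 [ -9.   0. 275.] shift from P0 [194.  -0. -13.] ry -1.047
72 90 [ 16.   0. 285.] shift from P0 [215.  -0.   4.] ry -1.047
80 90 [ 42.   0. 291.] shift from P0 [234.   0.  23.] ry -1.047
88 90 [ 69.   0. 294.] shift from P0 [250.   0.  45.] ry -1.047
96 90 [ 96.   0. 293.] shift from P0 [262.   0.  69.] ry -1.047
```

Call:
carry_out(
  deltas=[
    [0,[-22,-1,26],[0,0,0]],
    [0,[-43,-3,52],[0,0,0]],
    [0,[-43,-3,52],[0,0,0]],
    [0,[-32,-3,71],[0,0,0]],
    [0,[-20,-3,91],[0,0,0]],
    [0,[-20,-3,91],[0,0,0]],
    [0,[-20,-3,91],[0,0,0]],
  ],
)

```text
time_s: 5.45
tcp_pos: [0.5182, 0.1159, 0.1016]
eef_rot: [-179.7, -59.8, -86.4]
contact_force: [-0.3, -0.2, -0.4]
gripper_width: 0.0007
gripper_force: 0.0
```

Run:
```python
from h import *
c=b2w([-.002,.0045,0]); np.save("box.npy",[c[0],c[1],np.radians(-86.3)])
s=pose()[2]; print(box(),w2b(s["tcp_pos"]),s["eef_rot"],s["joints"],s["contact_force"],s["time_s"])
```

```text
[ 0.52484144  0.0208242  -1.50621914] [-0.09531942 -0.00044943  0.10156239] [-179.74219039  -59.83478312  -86.35763041] [ 55.72608282  37.43967766 -29.36606349  33.04048454 -78.79425431
 -75.7685656 ] [-0.28325311 -0.22531494 -0.35416527] 5.45
```

Call:
carry_out(
  deltas=[
    [0,[8,0,-10],[0,0,0]],
    [0,[19,0,-15],[0,-0.07,0]],
    [0,[30,0,-20],[0,-0.14,0]],
    [0,[41,0,-24],[0,-0.21,0]],
    [0,[53,0,-27],[0,-0.28,0]],
    [0,[64,0,-29],[0,-0.35,0]],
    [0,[75,0,-31],[0,-0.42,0]],
    [0,[87,0,-32],[0,-0.49,0]],
    [0,[99,0,-33],[0,-0.56,0]],
    [0,[111,0,-33],[0,-0.63,0]],
    [0,[123,0,-33],[0,-0.7,0]],
    [0,[123,0,-33],[0,-0.7,0]],
  ],
)

```text
time_s: 6.65
tcp_pos: [0.521, 0.0833, 0.2269]
eef_rot: [-179.6, -19.5, -86.2]
contact_force: [0.1, 1.8, 1.1]
gripper_width: 0.0004
gripper_force: 0.7
```

Run:
```python
from h import *
s=pose()[2]; print(w2b(s["tcp_pos"]),s["eef_rot"],s["joints"],s["contact_force"],s["time_s"])
im,d,W=cloud("scene"); save("s2.png",cv2.resize(im[120:320,180:450],(810,600))[:,:800])
Q0=tool(70)
P0=w2b(s["tcp_pos"])
for th in range(40,105,8):
    e=min(30+th,90); t=np.radians(th); er=np.radians(e); s=.026
    C=np.array([.086-.192*np.cos(t),0,.128+.192*np.sin(t)]); dd=np.array([np.cos(er),0,-np.sin(er)]); n=np.array([np.sin(er),0,np.cos(er)])
    P=C-.0105*n+s*dd
    print(th,e,np.round(P*1000),"shift",np.round(Q0.inv().apply(b2w(P)-b2w(P0))*1000),"ry",round(-np.radians(e-70),3))
```

```text
[-6.25690321e-02  2.05600746e-04  2.26943701e-01] [-179.63045909  -19.50594722  -86.23992306] [ 41.75275514   9.78047129 -23.4566464   16.56070354 -69.57521466
 -45.49276415] [0.14927427 1.84705403 1.13322588] 6.65
40 70 [-62.   0. 223.] shift [-1.  0.  4.] ry -0.0
48 78 [-47.   0. 243.] shift [ 20.   0. -10.] ry -0.14
56 86 [-30.   0. 261.] shift [ 42.   0. -20.] ry -0.279
64 90 [ -9.   0. 275.] shift [ 67.   0. -26.] ry -0.349
72 90 [ 16.   0. 285.] shift [ 94.   0. -27.] ry -0.349
80 90 [ 42.   0. 291.] shift [120.   0. -24.] ry -0.349
88 90 [ 69.   0. 294.] shift [146.   0. -18.] ry -0.349
96 90 [ 96.   0. 293.] shift [171.   0.  -8.] ry -0.349
104 90 [122.   0. 288.] shift [194.   0.   5.] ry -0.349
```

View pics/s2.png

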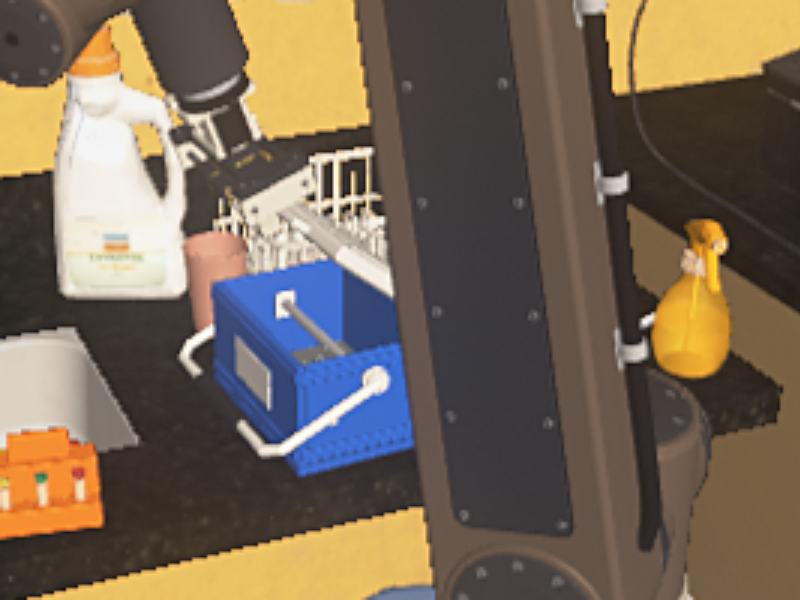

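The lid is part open on the finger at (310,230), the rail is visible, and the handle is down at (270,440). I'll carry on along the arc.

Call:
carry_out(
  deltas=[
    [0,[10,0,-3],[0,-0.07,0]],
    [0,[20,0,-10],[0,-0.14,0]],
    [0,[31,0,-15],[0,-0.21,0]],
    [0,[42,0,-20],[0,-0.28,0]],
    [0,[54,0,-23],[0,-0.32,0]],
    [0,[67,0,-26],[0,-0.35,0]],
    [0,[80,0,-27],[0,-0.35,0]],
    [0,[94,0,-27],[0,-0.35,0]],
    [0,[107,0,-26],[0,-0.35,0]],
    [0,[120,0,-24],[0,-0.35,0]],
    [0,[133,0,-21],[0,-0.35,0]],
    [0,[146,0,-18],[0,-0.35,0]],
  ],
)

```text
time_s: 7.9
tcp_pos: [0.5286, -0.0493, 0.2891]
eef_rot: [180.0, 0.2, -86.1]
contact_force: [0.3, 0.4, 0.5]
gripper_width: 0.0004
gripper_force: 0.1
```

Call:
carry_out(
  deltas=[
    [0,[8,0,0],[0,0,0]],
    [0,[14,0,0],[0,0,0]],
    [0,[18,0,0],[0,0,0]],
    [0,[18,0,0],[0,0,0]],
    [0,[-10,0,0],[0,0,0]],
    [0,[-50,0,0],[0,0,0]],
    [0,[-90,0,-10],[0,0,0]],
    [0,[-90,0,-40],[0,0,0]],
    [0,[-90,0,-40],[0,0,0]],
  ],
)

```text
time_s: 8.8
tcp_pos: [0.5241, 0.043, 0.3334]
eef_rot: [-179.7, 0.2, -85.9]
contact_force: [0.8, 1.0, -0.9]
gripper_width: 0.0003
gripper_force: 0.0
```

Run:
```python
from h import *
s=pose()[2]; print(w2b(s["tcp_pos"]),s["eef_rot"],s["joints"],s["contact_force"],s["time_s"])
im,d,W=cloud("wrist"); save("w2.png",im); np.savez("w2.npz",im=im,d=d,W=W)
```

```text
[-0.02220874  0.00070635  0.33339422] [-179.67117855    0.20089503  -85.92243589] [ 2.60354187e+01  3.06418625e+00 -7.86553895e+00 -6.46196235e-02
 -7.86901938e+01 -2.19459684e+01] [ 0.80327972  0.98446475 -0.93453698] 8.8
```

View pics/w2.png

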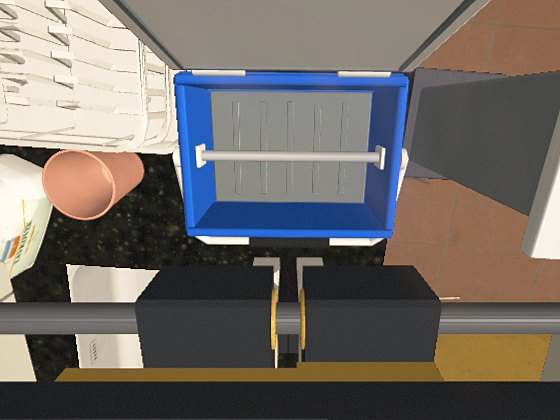

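The wrist view shows the lid open behind the box at the top of the image. The rail runs from (205,156) to (378,157), with the cup standing at (92,183). I'll measure the rail and lid, then plan the move to the rack.

Run:
```python
from h import *
z=np.load("w2.npz"); W=z["W"]; B=w2b(W.reshape(-1,3)).reshape(W.shape)
for c in (230,260,290,320,350): 
    col=B[148:166,c]; t=col[col[:,2]>.075]; print(c,len(t),np.round(np.mean(t,0)*1000,1), "W",np.round(W[148:166,c][col[:,2]>.075].mean(0),4))
print("rail bracket y", np.round(B[156,[200,206,376,382]]*1000))
q=B[5:60,200:380].reshape(-1,3); q=q[~np.isnan(q[:,0])]; A=np.polyfit(q[:,2],q[:,0],1); print("lid slope",A[0],"angle",np.pi/2+np.arctan(A[0]),"x at z.3",np.polyval(A,.3), "zrange",q[:,2].min(),q[:,2].max())
print("rim rear/front rows col 290",np.round(B[[75,80,205,232],290]*1000))
D=R.from_euler("xyz",[180,0,-10],degrees=True)
delta([.38,.365,.25],D)
```

```text
230 11 [ 2.2 68.7 88.7] W [0.5936 0.023  0.0887]
260 10 [ 2.  34.5 89.4] W [0.5594 0.0211 0.0894]
290 11 [ 1.5  0.4 88.5] W [0.5254 0.0194 0.0885]
320 11 [  1.7 -33.7  88.6] W [0.4913 0.0169 0.0886]
350 10 [  1.5 -67.7  89.1] W [0.4574 0.015  0.0891]
rail bracket y [[   1.  102.   91.]
 [   1.   96.   90.]
 [   2.  -97.   89.]
 [   3. -102.   97.]]
lid slope 0.2111988093059167 angle 1.7789364185304968 x at z.3 0.12505175045850303 zrange 0.1559202350694157 0.25448819092778774
rim rear/front rows col 290 [[ 85.   1. 124.]
 [ 80.   1. 125.]
 [-74.  -0.  29.]
 [-77.  -0. 126.]]
shift mm [-331.3  120.8   82.4] rot [-6.000e-03  1.000e-03 -1.326e+00]
```

Call:
carry_out(
  deltas=[
    [0.95,[-40,10,0],[0,0,-0.12]],
    [0.95,[-80,25,0],[0,0,-0.24]],
    [0.95,[-120,40,10],[0,0,-0.36]],
    [0.95,[-160,55,20],[0,0,-0.48]],
    [0.95,[-200,70,30],[0,0,-0.6]],
    [0.95,[-240,85,40],[0,0,-0.72]],
    [0.95,[-270,95,50],[0,0,-0.84]],
    [0.95,[-300,108,60],[0,0,-0.96]],
    [0.95,[-331,121,70],[0,0,-1.08]],
    [0.95,[-331,121,82],[0,0,-1.2]],
    [0.95,[-331,121,82],[0,0,-1.326]],
    [0.95,[-331,121,82],[0,0,-1.326]],
  ],
)

```text
time_s: 10.05
tcp_pos: [0.379, 0.3634, 0.2476]
eef_rot: [-179.9, 0.1, -10.0]
contact_force: [0.9, -0.1, 0.5]
gripper_width: 0.0828
gripper_force: 0.0
```

Run:
```python
from h import *
s=pose()[2]; print(s["tcp_pos"],s["eef_rot"],s["joints"],s["gripper_width"],s["time_s"])
im,d,W=cloud("wrist"); save("w3.png",im); np.savez("w3.npz",im=im,d=d,W=W)
hsv=cv2.cvtColor(im,cv2.COLOR_RGB2HSV); H,S,V=[hsv[...,i].astype(int) for i in range(3)]
org=(H>3)&(H<20)&(S>150)&(V>90)
for t,a,b in (("fin",.085,.1),("deck",.05,.075),("all",.01,.1)):
    p=W[org&(W[...,2]>a)&(W[...,2]<b)]; 
    if len(p)>10: print(t,len(p),cv2.minAreaRect(p[:,:2].astype(np.float32)*1000),np.median(p[:,2]))
```

```text
[0.37898108 0.36344218 0.2475757 ] [-1.79925776e+02  7.46162655e-02 -9.99738305e+00] [ 65.15481961   5.54837099 -16.18429828  -0.09815494 -68.21473457
  14.88413533] 0.08277423358466841 10.05
fin 1002 ((442.2727966308594, 355.0546875), (59.30527114868164, 12.03978157043457), 79.91213989257812) 0.09070941519432482
deck 3242 ((442.64666748046875, 355.33355712890625), (109.9288558959961, 64.89923858642578), 80.06536865234375) 0.06302166639732099
all 7509 ((442.318359375, 355.42620849609375), (110.00013732910156, 74.29989624023438), 79.9435806274414) 0.061915604063008334
```

View pics/w3.png

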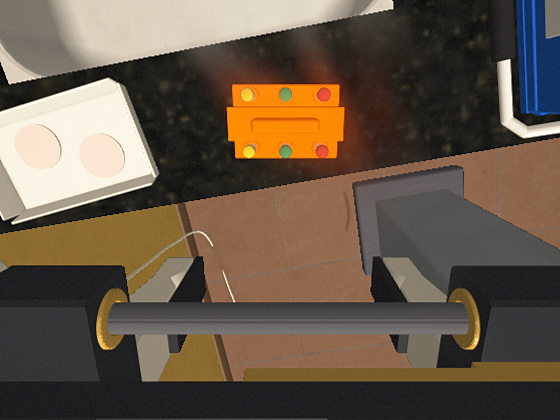

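The wrist view shows the rack at (286,122) with its fin along (250–322,125). The deck is clear for the fingers at both fin ends. I'll grip the fin along its 60 mm length.

Call:
carry_out(
  deltas=[
    [1,[32,-2,40],[0,0,0]],
    [1,[64,-3,80],[0,0,0]],
    [1,[64,-3,110],[0,0,0]],
    [1,[64,-3,140],[0,0,0]],
    [1,[64,-3,160],[0,0,0]],
    [1,[64,-3,172],[0,0,0]],
    [1,[64,-3,172],[0,0,0]],
    [1,[64,-3,172],[0,0,0]],
  ],
)

```text
time_s: 10.9
tcp_pos: [0.4434, 0.3562, 0.0774]
eef_rot: [-179.8, 0.0, -10.2]
contact_force: [-0.7, -0.5, 0.4]
gripper_width: 0.0873
gripper_force: 0.0
```

Run:
```python
from h import *
s=pose()[2]; print(s["tcp_pos"],s["eef_rot"],s["gripper_width"],s["contact_force"],s["time_s"])
delta([.4423,.3552,.072],R.from_euler("xyz",[180,0,-10],degrees=True))
```

```text
[0.44340282 0.35624675 0.07742399] [-1.79784203e+02  2.98151161e-03 -1.01937220e+01] 0.08732892184935968 [-0.69011492 -0.49624948  0.41224663] 10.9
shift mm [-0.9  1.2  5.4] rot [-0.004  0.    -0.003]
```

Call:
carry_out(
  deltas=[
    [1,[-1,1,5],[0,0,0]],
    [0.5,[-1,1,5],[0,0,0]],
    [0.5,[-1,1,5],[0,0,0]],
    [0.5,[-1,1,5],[0,0,0]],
    [0.5,[-1,1,5],[0,0,0]],
    [0.5,[-1,1,5],[0,0,0]],
    [0.5,[-1,1,5],[0,0,0]],
  ],
  squeeze=30,
)

```text
time_s: 11.6
tcp_pos: [0.4418, 0.3552, 0.0718]
eef_rot: [-179.8, 0.0, -10.1]
contact_force: [-1.0, -0.2, 3.1]
gripper_width: 0.0599
gripper_force: 30.0
```

Run:
```python
from h import *
s=pose()[2]; print(s["tcp_pos"],s["eef_rot"],s["gripper_width"],s["gripper_force"],s["contact_force"],s["time_s"])
```

```text
[0.44180176 0.35520532 0.07182439] [-1.79817922e+02  3.09346396e-02 -1.01216926e+01] 0.059920539977515556 30.00140905380249 [-1.04993596 -0.24214698  3.10158894] 11.6
```

Call:
carry_out(
  deltas=[
    [0.5,[0,0,-15],[0,0,0]],
    [0.5,[0,0,-40],[0,0,0]],
    [0.5,[0,0,-75],[0,0,0]],
    [0.5,[0,0,-110],[0,0,0]],
    [0.5,[0,0,-145],[0,0,0]],
    [0.5,[0,0,-170],[0,0,0.03]],
    [0.5,[5,11,-180],[0,0,0.1]],
    [0.5,[15,33,-180],[0,0,0.2]],
    [0.5,[27,61,-180],[0,0,0.32]],
    [0.5,[41,92,-180],[0,0,0.44]],
    [0.5,[55,123,-180],[0,0,0.56]],
    [0.5,[69,154,-180],[0,0,0.68]],
  ],
)

```text
time_s: 12.8
tcp_pos: [0.4822, 0.1893, 0.2504]
eef_rot: [-180.0, 0.2, -49.4]
contact_force: [0.7, 0.2, -2.2]
gripper_width: 0.0597
gripper_force: 30.0
```

Run:
```python
from h import *
s=pose()[2]; print(s["tcp_pos"],s["eef_rot"],s["gripper_width"],s["gripper_force"],s["contact_force"],s["time_s"])
delta(b2w([.0018,0,.25]),tool(90))
```

```text
[0.48217295 0.18933812 0.25038232] [-1.79962767e+02  1.66905716e-01 -4.93673496e+01] 0.05968358577129354 29.989761114120483 [ 0.65159338  0.23251128 -2.24045691] 12.8
shift mm [ 1.571e+02  7.840e+01 -1.000e-01] rot [0.    0.003 0.645]
```

Call:
carry_out(
  deltas=[
    [0.5,[25,12,0],[0,0,0.1]],
    [0.5,[52,26,0],[0,0,0.21]],
    [0.5,[80,40,0],[0,0,0.32]],
    [0.5,[108,54,0],[0,0,0.43]],
    [0.5,[132,66,0],[0,0,0.53]],
    [0.5,[149,74,0],[0,0,0.61]],
    [0.5,[157,78,0],[0,0,0.645]],
    [0.5,[157,78,0],[0,0,0.645]],
    [0.5,[157,78,0],[0,0,0.645]],
    [0.5,[157,78,0],[0,0,0.645]],
  ],
)

```text
time_s: 13.8
tcp_pos: [0.5263, 0.0217, 0.2504]
eef_rot: [180.0, 0.2, -86.0]
contact_force: [-0.4, -0.3, -3.3]
gripper_width: 0.0597
gripper_force: 30.0
```

Run:
```python
from h import *
s=pose()[2]; print(s["tcp_pos"],s["eef_rot"],s["gripper_width"],s["contact_force"],s["time_s"])
delta(b2w([.0018,0,.103]),tool(90))
im,d,W=cloud("wrist"); save("w4.png",im); B=w2b(W.reshape(-1,3)).reshape(W.shape)
hsv=cv2.cvtColor(im,cv2.COLOR_RGB2HSV); H,S,V=[hsv[...,i].astype(int) for i in range(3)]
org=(H>3)&(H<20)&(S>150)&(V>90)&(abs(B[...,0])<.1)
p=B[org]; print("rack pct",np.round(np.percentile(p,[1,50,99],axis=0)*1000)); 
for a in (.18,.2,.22,.235,.245,.26): 
    p=B[org&(abs(B[...,2]-a)<.006)]; 
    if len(p)>10: print(a,len(p),cv2.minAreaRect(p[:,:2].astype(np.float32)*1000))
```

```text
[0.52626379 0.02172845 0.2503779 ] [179.98628655   0.18347414 -85.95496071] 0.059686012638140655 [-0.37085217 -0.32825143 -3.31754867] 13.8
shift mm [  3.1   1.5 147.4] rot [0.    0.003 0.006]
rack pct [[ -3. -55. 186.]
 [ 15.  -3. 242.]
 [ 37.  55. 345.]]
0.18 267 ((36.411537170410156, 2.5704193115234375), (0.6593751907348633, 105.55421447753906), 0.48447927832603455)
0.2 5194 ((25.395980834960938, 1.9445610046386719), (22.920726776123047, 109.69747924804688), 0.4016887843608856)
0.22 1097 ((21.999778747558594, 1.918304443359375), (16.342987060546875, 108.20527648925781), 0.24823781847953796)
0.235 2374 ((14.778013229370117, 1.906463623046875), (34.01579666137695, 110.23673248291016), 0.6723840236663818)
0.245 5241 ((13.055727005004883, 1.8347434997558594), (31.18614387512207, 110.17243194580078), 0.3520238399505615)
0.26 1515 ((6.501734733581543, 2.1857757568359375), (8.879334449768066, 91.65894317626953), 0.2229742407798767)
```

View pics/w4.png

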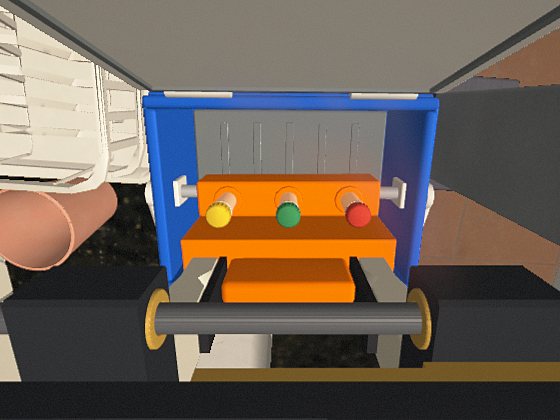

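The wrist view shows the rack held level over the box, with the rail brackets visible at (180,190) and (400,190). The rack is parallel to the rail and about 2.5 mm short in x.

Call:
carry_out(
  deltas=[
    [0.5,[3,1,10],[0,0,0.006]],
    [0.5,[3,1,30],[0,0,0.006]],
    [0.5,[3,1,50],[0,0,0.006]],
    [0.5,[3,1,65],[0,0,0.006]],
    [0.5,[3,1,80],[0,0,0.006]],
    [0.5,[3,1,92],[0,0,0.006]],
    [0.5,[3,1,104],[0,0,0.006]],
    [0.5,[3,1,114],[0,0,0.006]],
    [0.5,[3,1,124],[0,0,0.006]],
    [0.5,[3,1,133],[0,0,0.006]],
    [0.5,[3,1,140],[0,0,0.006]],
    [0.5,[3,1,140],[0,0,0.006]],
  ],
)

```text
time_s: 15.05
tcp_pos: [0.5251, 0.0183, 0.1095]
eef_rot: [179.9, 0.2, -86.4]
contact_force: [0.3, -0.3, -3.0]
gripper_width: 0.0596
gripper_force: 30.0
```

Run:
```python
from h import *
s=pose()[2]; print(w2b(s["tcp_pos"]),s["eef_rot"],s["gripper_width"],s["contact_force"],s["time_s"])
```

```text
[0.00257689 0.00011095 0.10949977] [ 1.79908934e+02  1.50123476e-01 -8.63978400e+01] 0.0595740261753587 [ 0.300823   -0.3347168  -3.03965854] 15.05
```

Call:
carry_out(
  deltas=[
    [0.5,[0,0,2],[0,0,0]],
    [0.5,[0,0,4],[0,0,0]],
    [0.5,[0,0,5],[0,0,0]],
    [0.5,[0,0,6],[0,0,0]],
    [0.5,[0,0,7],[0,0,0]],
    [0.5,[0,0,7],[0,0,0]],
  ],
)

```text
time_s: 15.65
tcp_pos: [0.5256, 0.0184, 0.1035]
eef_rot: [180.0, 0.2, -86.4]
contact_force: [0.4, -0.6, -2.4]
gripper_width: 0.0598
gripper_force: 30.0
```

Call:
carry_out(
  deltas=[
    [0.5,[0,0,1],[0,0,0]],
    [0.5,[0,0,2],[0,0,0]],
    [0.5,[0,0,2],[0,0,0]],
  ],
)

```text
time_s: 15.95
tcp_pos: [0.5258, 0.0184, 0.1028]
eef_rot: [-180.0, 0.2, -86.4]
contact_force: [-5.9, 0.7, 9.6]
gripper_width: 0.0599
gripper_force: 30.0
```

The rack is seated on the rail, with about 10 N of upward force. I'll release and retreat straight up.

Call:
carry_out(
  deltas=[
    [0.6,[0,0,-1],[0,0,0]],
    [0.75,[0,0,-1],[0,0,0]],
    [0.9,[0,0,-1],[0,0,0]],
    [0.9,[0,0,-1],[0,0,0]],
    [0.9,[0,0,-1],[0,0,0]],
    [0.9,[0,0,-8],[0,0,0]],
    [0.9,[0,0,-25],[0,0,0]],
    [0.9,[0,0,-60],[0,0,0]],
    [0.9,[-20,0,-100],[0,0,0]],
    [0.9,[-40,0,-140],[0,0,0]],
    [0.9,[-40,0,-180],[0,0,0]],
    [0.9,[-40,0,-180],[0,0,0]],
  ],
)

```text
time_s: 17.15
tcp_pos: [0.5258, 0.0588, 0.2884]
eef_rot: [-179.4, 0.3, -86.3]
contact_force: [-1.0, 0.2, -0.4]
gripper_width: 0.0789
gripper_force: 0.0
```

Run:
```python
from h import *
s=pose()[2]; print(w2b(s["tcp_pos"]),s["gripper_width"],s["contact_force"],s["time_s"])
im,d,W=cloud("wrist"); save("w5.png",im); B=w2b(W.reshape(-1,3)).reshape(W.shape)
hsv=cv2.cvtColor(im,cv2.COLOR_RGB2HSV); H,S,V=[hsv[...,i].astype(int) for i in range(3)]
org=(H>3)&(H<20)&(S>150)&(V>90)&(abs(B[...,0])<.07)&(abs(B[...,1])<.1)
p=B[org]; print("rack",np.round(np.percentile(p,[1,50,99],axis=0)*1000),cv2.minAreaRect(p[:,:2].astype(np.float32)*1000))
p=B[org&(B[...,2]>.112)]; print("fin",len(p),cv2.minAreaRect(p[:,:2].astype(np.float32)*1000),np.percentile(p[:,2],[5,50,95]))
q=B[5:40,200:380].reshape(-1,3); q=q[(q[:,2]>.14)]; A=np.polyfit(q[:,2],q[:,0],1); print("lid",np.pi/2+np.arctan(A[0]))
im,d,W=cloud("top"); B=w2b(W.reshape(-1,3)).reshape(W.shape)
hsv=cv2.cvtColor(im,cv2.COLOR_RGB2HSV); m=(hsv[...,2]<70)&(abs(B[...,0]+.123)<.03)&(abs(B[...,1])<.06)&(B[...,2]>.02)&(B[...,2]<.07); print("grip px",m.sum(),np.nanmedian(B[m],0) if m.any() else "")
```

```text
[-0.03781804  0.00344394  0.28839681] 0.07887372443476538 [-1.01094294  0.24998831 -0.35902293] 17.15
rack [[-35. -56.  54.]
 [ -7. -11.  95.]
 [ 37.  54. 383.]] ((-1.9676704406738281, -4.703987121582031), (121.4434585571289, 81.23009490966797), 89.15290832519531)
fin 4773 ((-3.835423469543457, -6.479560852050781), (26.91998863220215, 107.60484313964844), 0.6507877707481384) [0.12112359 0.37908872 0.38261581]
lid 1.7795392483764285
grip px 91 [-0.12356365 -0.02111284  0.04623982]
```

View pics/w5.png

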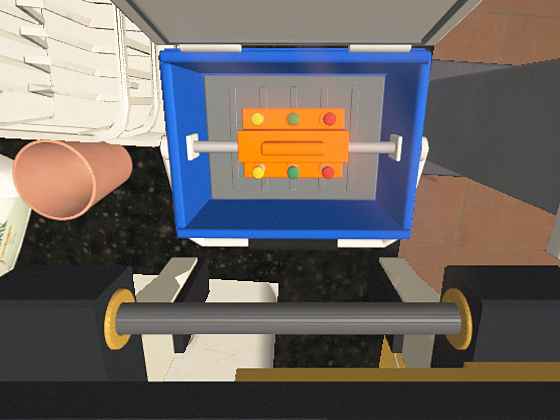

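The wrist view shows the rack hanging level astride the rail at (293,147), with one row of tubes on either side. The lid is at 1.78, the handle is down, and the cup is undisturbed.

```bash
python3 -c "
from plant import r
print(r.close_job())"
```

```text
the job is handed in; nothing more can be done
None
```

I handed the job in at about 17 s of the 72 s. The last measurements show the handle down on its front stops, the lid open on its stop (1.78 rad) and the rack hanging level astride the rail. No bystander was moved as far as I could see, and no verdict came back from the judge.

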